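# Slide the wax pot home on the warmer

### The arm

A 6-joint arm with a two-finger parallel gripper is mounted at the origin on a cart in front of the work surface, level with it; the furniture and walls round the work are solid. World frame = base frame: x ahead of the robot, y to its left, z up, the work surface at z = 0. Lengths are in m, angles in degrees, forces in N, time in s.
With the tool pointing down it reaches from about 0.35 to 0.875 m from the base axis. Payload 4.2 kg.
Tool frame: the origin (TCP) lies midway between the tips of the shut fingers; the grasp point (between the pads) lies 19 mm behind it; z points along the fingers, y is the line along which they close (so a half turn about z gives the same grasp; the last joint's range is limited). The gripper opens to 87 mm and grips with 3 to 60 N. Pads are 19 mm wide; open, the fingers measure 117 mm over their backs; the gripper's body (75 mm by 190 mm) begins 51 mm behind the grasp point.
Start: joints at [-56.918, 22.042, 0.453, 0, -68.411, -14.817], TCP at [0.196, -0.593, 0.223] pointing down, gripper open.
Joint ranges: [-179.83, 179.83], [-69.29, 118.12], [-61.27, 80.66], [-181.25, 117.63], [-171.15, -9.14], [-177.46, 177.46]. Speed limits (degrees/s): [159.86, 159.86, 180, 180, 180, 180].

### API

Orientations are given as a 3x3 rotation matrix whose columns are the frame's x, y, z axes.
In Python, from station import * gives the robot as it stands.
- The arm moves only by the tool move_arm, never from a script. Its argument "targets" is text: rows parted by semicolons, each of 4 numbers parted by spaces: the shift along the world's x, y, z in units of 25 mm (1.0 is 25 mm), then the turn about the world's z in units of 5 degrees (1.0 is 5 degrees). In form: tx ty tz spin; .... A call has 1 to 10 rows; each row shifts and turns the commanded pose from where the row before left it; what a row does not reach is not made up. A row lasts 1/12 s, in which the tool goes at most 41.7 mm and 7.16 degrees, less where a joint would pass 70% of its speed; a pose out of reach is approached as far as the arm can. A call is refused whole if a number of a shift passes 1 or a number of a turn 1, either way. A call with a gripper value outside its range is refused whole. "gripper" is the finger opening in mm, from 0 to 87, set as the call begins (left out, the last holds). The fingers move at their own pace and stop on an object; the grip force is fixed at half the most. Time passes only in rows, so rows that do not move let the fingers close. It gives the time, the measured TCP pose, the force, the opening and the grip force at its end, in the units of the state.
- sense(): the state, without advancing time (a new reading comes with each control period).
- capture(name): name is "scene" or "top" or "wrist"; returns a dict with "image" (400x640x3 uint8, blue, green, red), "fx", "fy", "cx", "cy" (pixels), "world_from_camera" (4x4, takes a point from camera to world coordinates); the wrist camera has in their place "hand_eye" (4x4, takes a point from camera to tool coordinates, whose origin is the TCP and whose axes are the flange's). Camera axes: x right, y up, looking along -z (the intrinsics and any distortion apply to the point x, -y, -z); pixel columns grow to the right and rows downward; lengths in m; the calibration is good to about 2 mm. A picture is of the moment at which its call begins: read the wrist's pose just before it. There is no depth.
- finish_job(): hands the job in; it is judged then, once.
The state is a dict: "time_s": time; "joints": joint angles; "joint_velocities": joint speeds; "effort": joint torques, N m; "tcp_pos": TCP position; "ee_rot": TCP orientation; "wrist_force": force on the tool from outside, world axes, zero at the start; "moment": the same for the moment, N m; "gripper_width": opening from 0.0 (shut) to 1.0 (fully open); "gripper_force": force on a finger pad.
Only numpy, scipy, OpenCV 4.12 (cv2) and the standard library are available. Lean on these libraries where they do the work, as an engineer would, in place of code of your own. Each camera call takes 0.05 s, during which the arm holds its last target. There are 200 camera calls.

### The job

The small copper wax pot is parked on the white ring at one end of the warming plate. Without lifting or tipping it, turn it square and slide it along the plate to the red heating rings, its foot under the two keeper rails, until it has pushed the orange plunger fully in and comes up against the black stop. The stop may be set anywhere on the last stretch and must be felt for: do not ram it or press the pot hard onto the plate; then let go of the pot and leave the putty tin, tape roll and blue paint bottle where they stand.

Things in the scene. Friction and masses are not known exactly. Their poses are not given: they have to be found in the camera images.
- warmer: grey warming plate fixed to the table, 140 (x) x 380 (y) x 25 mm; origin at the centre of its underside, z up, steel top 25 mm above the origin. The pot's lane runs along its y axis: parking end with a white ring at +y, heating end with two red rings between aluminium keeper rails at -y
- park_mark (a point): centre of the white parking ring (100 mm across), on the plate's top, at warmer (0, 115, 25) mm
- slot_mouth (a point): middle of the beginning of the keeper slot, on the plate's top, at warmer (0, -20, 25) mm, axes as the warmer's. The rails run on to warmer y = -185; the slot is 84 mm wide between their walls, their lips overhang it 6 mm on each side, 9.5 mm above the plate, rail tops 13.5 mm above it; flared guides lead in from warmer y = +15 mm
- heat_mark (a point): centre of the red rings, on the plate's top, at warmer (0, -88, 25) mm; the pot ends within about 20 mm of it along the lane. Beyond it stands a black stop block (70 wide, 26 long, 14 high, brass screw on top), clamped between the rails: its face is set anywhere from warmer y = -110 to -145 mm, different each time and not reported
- plunger (a joint): travel of the orange plunger (24 mm wide) that stands out 8 mm from the stop's face towards +y: 0 = out (untouched), 0.008 m = fully in, flush with the face; a light spring of 0.3 N pushes it out
- pot: copper pot with fixed steel lid, about 0.45 kg, on a smooth square steel foot 80 x 80 x 6 mm; body 64 mm across (lid 66), lid top 43 mm up; origin at the centre of the foot's underside, x and y along the foot's sides. On the lid a wooden bar grip along the pot's x axis, 50 long, 14 wide (y), from 56 to 74 mm above the origin
- pot_grip (a point): point to grip: middle of the pot's wooden bar, 67 mm above the pot's origin; close the fingers along the pot's y axis (14 mm); fingertips must stay above the lid, 24 mm below this point
- putty_tin: grey putty tin with yellow lid, 54 mm across, 26 high, origin at its underside; bystander
- masking_tape: roll of masking tape, 58 mm across, 19 high, origin at its underside; bystander
- paint_sky: light blue dropper bottle, 25 mm across, 70 high, origin at its underside; bystander
Things that resemble listed ones, but are neither listed nor needed, are in the scene too. Leave any purple or turquoise look-alike of the pot alone.

How it is judged (in metres and radians):
At the end, for the whole second after the job is handed in: The pot stands flat (tilt under 0.05 rad, foot less than 3 mm off the plate), at rest, within 4 mm of the middle of the keeper slot (its centre 55 to 115 mm to the heating side of the warmer's middle), holding the plunger in by at least 6 of its 8 mm (value of joint plunger above 0.006 m and x of pot in the frame of warmer between -0.004 and 0.004 m and y of pot in the frame of warmer between -0.115 and -0.055 m and z of pot in the frame of warmer below 0.028 m and angle between pot's own z axis and vertical below 0.05 rad and linear speed of pot below 0.01 m/s); the robot touches nothing.
It fails at once if the pot is lifted more than 6 mm off the plate (z of pot in the frame of warmer above 0.031 m).
It fails at once if the pot is tipped more than 0.12 rad (angle between pot's own z axis and vertical above 0.12 rad).
It fails at once if the pot is rammed or pressed against the warmer, rails or stop with more than 60 N (contact force between pot and warmer above 60 N).
It fails at once if a bystander (putty tin, tape roll, blue paint bottle) is moved more than 20 mm (distance of any of putty_tin, masking_tape, paint_sky from where it was at the start of the episode above 0.02 m).
It also fails if it takes over 42 s, if anything falls off the work surface, if the arm or the gripper's body presses on something with over 40 N, if the wrist force passes 120 N, or if a joint passes its speed limit or range.

## Working session

There is one attempt and no reset: what is moved stays moved. The work goes in short steps, Python scripts to look and compute and a tool call to move; the robot and the scene stay as the last step left them, time stands still between calls to the robot, and variables do not carry over. Pictures are saved under pics/ and viewed, at most 10 in all, crops included, and the job is handed in when it is done.

Besides the shell and the picture viewer there is one more tool, called after "Call:" by a JSON object that holds its "api" and its "payload". move_arm: Moves the arm, as the interface text tells. Its arguments: {"type":"object","properties":{"targets":{"type":"string"},"gripper":{"type":"number"}},"required":["targets"]}

```bash
mkdir -p pics; ls
cat > h.py <<'E'
from station import *
import numpy as np, cv2
def ray(c,u,v,W=None):
    W=np.array(c["world_from_camera"]) if W is None else W
    d=np.array([(u-c["cx"])/c["fx"],-(v-c["cy"])/c["fy"],-1.0])
    return W[:3,3],W[:3,:3]@d
def onz(c,u,v,z,W=None):
    o,d=ray(c,u,v,W); return o+d*(z-o[2])/d[2]
E
python3 - <<'E'
from h import *
for n in("scene","top"):
    c=capture(n); cv2.imwrite(f"pics/{n}0.png",c["image"]); print(n,{k:v for k,v in c.items() if k!="image"})
print(sense()["ee_rot"],sense()["time_s"])
E
```

```text
pics
scene {'fx': 371.3468944457851, 'fy': 371.3468944457851, 'cx': 323.4797962280382, 'cy': 196.76419416092747, 'world_from_camera': array([[-0.67581352,  0.41767775, -0.60730666, -0.16797341],
       [-0.73695051, -0.39789936,  0.54642478,  0.78992107],
       [-0.01341746,  0.81683621,  0.5767136 ,  0.80595817],
       [ 0.        ,  0.        ,  0.        ,  1.        ]])}
top {'fx': 376.7231181290607, 'fy': 376.7231181290607, 'cx': 320.62409131431735, 'cy': 200.62489827725477, 'world_from_camera': array([[-1.07870283e-02,  9.85704979e-01, -1.68134868e-01,
         3.95170163e-01],
       [-9.99941227e-01, -1.08163149e-02,  7.41659558e-04,
         8.88337861e-02],
       [-1.08754217e-03,  1.68132987e-01,  9.85763722e-01,
         1.32596084e+00],
       [ 0.00000000e+00,  0.00000000e+00,  0.00000000e+00,
         1.00000000e+00]])}
[[-9.49675591e-01 -3.13234336e-01 -7.23296250e-04]
 [-3.13235157e-01  9.49673710e-01  1.89211011e-03]
 [ 9.42215784e-05  2.02345260e-03 -9.99997948e-01]] 0.1
```

View pics/scene0.png

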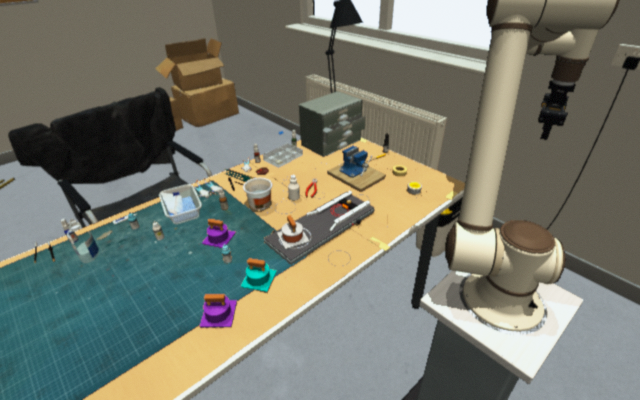

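View pics/top0.png

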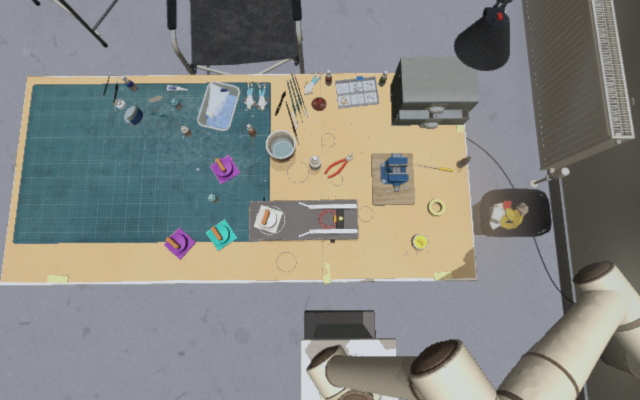

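The scene shows these candidates for the pot (top image pixels):
- The copper pot on the white ring at (268,219), which is at (291,235) in the scene view.
- Purple look-alikes at (225,168) and (180,243).
- A turquoise look-alike at (221,235).

I choose the copper one at (268,219). The tin is at (420,242), the tape at (437,207) and the blue bottle at (212,198). Next is a close crop to check the choice.

Run:
```python
from h import *
a=cv2.imread("pics/top0.png")[190:250,240:370]; b=cv2.imread("pics/scene0.png")[185:265,255:385]
s=lambda i:cv2.resize(i,None,fx=5,fy=5,interpolation=cv2.INTER_CUBIC)[:, :650]
m=np.vstack([s(a)[:290],s(b)[:310]]) 
cv2.imwrite("pics/crop1.png",m)
c=capture("top")
for uv in [(249,201),(357,199),(249,240),(358,239),(268,219)]: print(uv,onz(c,*uv,.025).round(3))
```

```text
(249, 201) [0.618 0.339 0.025]
(357, 199) [ 0.621 -0.04   0.025]
(249, 240) [0.482 0.336 0.025]
(358, 239) [ 0.482 -0.039  0.025]
(268, 219) [0.554 0.271 0.025]
```

View pics/crop1.png

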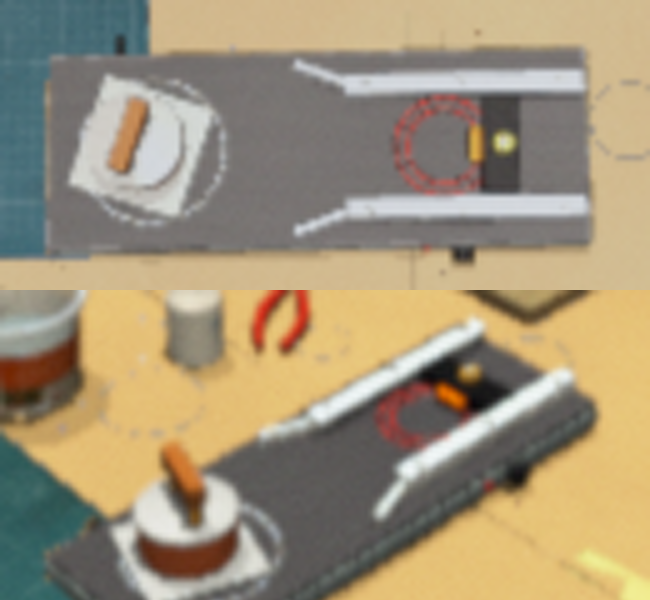

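The crop confirms the copper body, wooden bar and white ring at crop (130,150). The foot is yawed about -17°, with the stop and plunger at crop (490,143). Next I triangulate the bar and the other parts.

```bash
cat >> h.py <<'E'
def blob(im,lo,hi,roi):
    x0,y0,x1,y1=roi; hsv=cv2.cvtColor(im[y0:y1,x0:x1],cv2.COLOR_BGR2HSV)
    m=cv2.inRange(hsv,np.array(lo),np.array(hi)); n,l,s,ce=cv2.connectedComponentsWithStats(m)
    k=1+np.argmax(s[1:,4]); p=np.argwhere(l==k)[:,::-1].astype(np.float32)+[x0,y0]
    return ce[k]+[x0,y0],s[k,4],p.astype(np.float32)
def tri(r1,r2):
    (o1,d1),(o2,d2)=r1,r2
    t=np.linalg.lstsq(np.c_[d1,-d2],o2-o1,rcond=None)[0]
    a,b=o1+t[0]*d1,o2+t[1]*d2; return (a+b)/2,np.linalg.norm(a-b)
E
python3 - <<'E'
from h import *
t,s=capture("top"),capture("scene")
W=([5,110,70],[18,255,255])
a=blob(t["image"],*W,(254,203,285,235)); b=blob(s["image"],*W,(282,205,302,232))
print(a[:2],b[:2],tri(ray(t,*a[0]),ray(s,*b[0])))
P=np.array([onz(t,u,v,.099)[:2] for u,v in a[2]]); r=cv2.minAreaRect(P.astype(np.float32)*1000); print("bar",r)
print("bar grip",onz(t,*a[0],.099))
f=blob(t["image"],[0,0,165],[180,60,255],(250,200,290,237))
# white foot+lid mask
P=np.array([onz(t,u,v,.031)[:2] for u,v in f[2]]); print(f[:2],cv2.minAreaRect(P.astype(np.float32)*1000))
def edge(lo,hi,roi,z):
    c=blob(t["image"],lo,hi,roi); P=np.array([onz(t,u,v,z)[:2] for u,v in c[2]]).astype(np.float32)*1000
    print(c[:2],P.mean(0),cv2.minAreaRect(P))
edge([0,0,0],[180,70,130],(240,190,370,250),.025)
for roi in((308,202,359,212),(308,226,359,236)): edge([0,0,185],[180,60,255],roi,.0385)
print(onz(t,240+470/5,190+143/5,.032),"plunger tip;",onz(t,240+481/5,190+143/5,.039),"stop top edge")
E
```

```text
(array([265.36170213, 216.68085106]), np.int32(47)) (array([291.19047619, 221.64285714]), np.int32(84)) (array([0.55503734, 0.27198457, 0.09063155]), np.float64(0.0026878932420682203))
bar ((553.1981811523438, 269.4471130371094), (10.472562789916992, 44.6065788269043), 72.38507843017578)
bar grip [0.55300211 0.26977276 0.099     ]
(array([267.80454545, 218.91136364]), np.int32(440)) ((554.8314208984375, 272.5254211425781), (81.54627990722656, 80.86743927001953), 71.99698638916016)
(array([293.65849144, 222.15224433]), np.int32(2161)) [542.5494  182.32341] ((552.1403198242188, 166.2387237548828), (399.51043701171875, 150.27517700195312), 89.37805938720703)
(array([333.24      , 205.75428571]), np.int32(175)) [596.2902   44.42322] ((596.2947998046875, 48.676612854003906), (12.531759262084961, 166.08645629882812), 0.719596803188324)
(array([333.58241758, 230.6043956 ]), np.int32(182)) [510.26443  44.66728] ((510.66400146484375, 48.36925506591797), (167.5416717529297, 10.271306037902832), 89.37657165527344)
[0.55234719 0.04231404 0.032     ] plunger tip; [0.55141433 0.03500415 0.039     ] stop top edge
```

Call:
{"api": "move_arm", "payload": {"targets": "0.4 0.96 0 -0.2;0.4 0.96 0 -0.2;0.4 0.96 0 -0.2;0.4 0.96 0 -0.2;0.4 0.96 0 -0.2;0.4 0.96 0 -0.2;0.4 0.96 0 -0.2;0.4 0.96 0 -0.2;0.4 0.96 0 -0.2;0.4 0.96 0 -0.2", "gripper": 50}}

```text
time_s: 1.08
tcp_pos: [0.2961, -0.3522, 0.2226]
ee_rot: [[-0.99, -0.143, 0.0], [-0.143, 0.99, -0.0], [-0.0, -0.0, -1.0]]
wrist_force: [0.3, 0.3, 0.2]
gripper_width: 0.574
gripper_force: 0.0
```

Call:
{"api": "move_arm", "payload": {"targets": "0.4 0.96 0 -0.2;0.4 0.96 0 -0.2;0.4 0.96 0 -0.2;0.4 0.96 0 -0.2;0.4 0.96 0 -0.2;0.4 0.96 0 -0.2;0.4 0.96 0 -0.2;0.4 0.96 0 -0.2;0.4 0.96 0 -0.2;0.4 0.96 0 -0.2"}}

```text
time_s: 1.92
tcp_pos: [0.3961, -0.1122, 0.2227]
ee_rot: [[-1.0, 0.031, 0.001], [0.031, 1.0, 0.0], [-0.001, 0.0, -1.0]]
wrist_force: [0.3, -0.5, -0.8]
gripper_width: 0.57
gripper_force: 0.0
```

Call:
{"api": "move_arm", "payload": {"targets": "0.4 0.96 0 -0.2;0.4 0.96 0 -0.2;0.4 0.96 0 -0.2;0.4 0.96 0 -0.2;0.4 0.96 0 -0.2;0.4 0.96 0 -0.2;0.4 0.96 0 -0.2;0 0 0 0;0 0 0 0"}}

```text
time_s: 2.67
tcp_pos: [0.466, 0.0554, 0.2222]
ee_rot: [[-0.989, 0.15, -0.001], [0.15, 0.989, -0.0], [0.001, -0.0, -1.0]]
wrist_force: [-0.4, -1.0, 0.2]
gripper_width: 0.572
gripper_force: 0.0
```

Run:
```python
from h import *
s=sense(); c=capture("wrist"); cv2.imwrite("pics/w0.png",c["image"])
print({k:v for k,v in c.items() if k!="image"})
T=np.eye(4);T[:3,:3]=s["ee_rot"];T[:3,3]=s["tcp_pos"]; np.save("w0T.npy",T@np.array(c["hand_eye"])); print(np.load("w0T.npy").round(3))
```

```text
{'fx': 285.3008229782486, 'fy': 285.3008229782486, 'cx': 319.5457131797833, 'cy': 194.48465161389376, 'hand_eye': array([[ 1.41572485e-03,  9.56977706e-01,  2.90158001e-01,
         7.89039166e-02],
       [ 9.99998933e-01, -1.45901763e-03, -6.71220392e-05,
         3.44521155e-04],
       [ 3.59111343e-04,  2.90157786e-01, -9.56978751e-01,
        -1.62169358e-01],
       [ 0.00000000e+00,  0.00000000e+00,  0.00000000e+00,
         1.00000000e+00]])}
[[ 0.148 -0.947 -0.286  0.388]
 [ 0.989  0.142  0.044  0.068]
 [-0.001 -0.289  0.957  0.384]
 [ 0.     0.     0.     1.   ]]
```

View pics/w0.png

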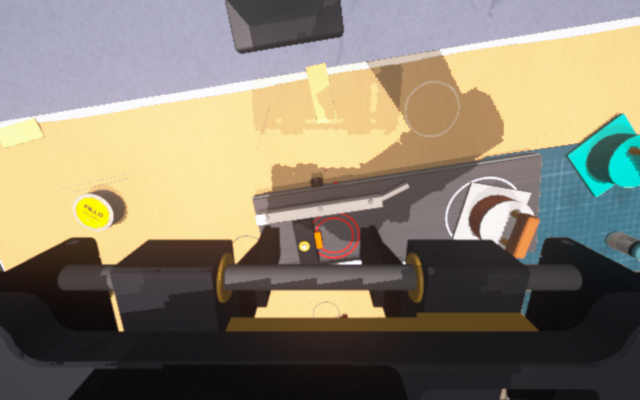

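The wrist view shows the near rail at (265,220)-(385,200), the red rings at (337,236), the plunger at (318,240), the pot bar at (520,238) and the foot around (490,215). I use it to fix the lane's yaw and x.

Run:
```python
from h import *
c=capture("wrist"); W=np.load("w0T.npy"); im=c["image"]; t=capture("top")
hsv=cv2.cvtColor(im,cv2.COLOR_BGR2HSV); V=hsv[...,2].astype(int);S=hsv[...,1].astype(int)
print("col280",[(r,V[r,290],S[r,290]) for r in range(182,228,2)])
# plate near edge: wood(S high)->dark ; rail inner edge: bright->dark
E1=[];E2=[];E3=[]
for u in range(270,370,3):
    col=np.array(V[190:240,u]); b=np.where((col>140)&(S[190:240,u]<70))[0]
    if len(b)>3: E2.append(onz(c,u,190+b[-1]+.5,.0385,W)[:2]); E3.append(onz(c,u,190+b[0]-.5,.0385,W)[:2])
for u in range(400,530,3):
    r=np.where((S[140:200,u]<60)&(V[140:200,u]<140))[0]
    if len(r): E1.append(onz(c,u,140+r[0],.025,W)[:2])
for n,E in(("plate",E1),("railin",E2),("railout",E3)):
    E=np.array(E); vx,vy,x0,y0=cv2.fitLine(E.astype(np.float32),cv2.DIST_HUBER,0,.001,.001).ravel()
    print(n,len(E),"yaw",np.degrees(np.arctan(-vx/vy)).round(2),"x at y=.06:",x0+vx/vy*(.06-y0),"y=.27",x0+vx/vy*(.27-y0))
B=([5,110,70],[14,255,255])
a=blob(im,*B,(495,205,545,262)); b=blob(t["image"],[5,110,70],[18,255,255],(254,203,285,235))
o=ray(c,*a[0],W); print(a[:2],tri(o,ray(t,*b[0])),onz(c,*a[0],.092,W))
red=(hsv[...,0]<8)|(hsv[...,0]>172); m=(red&(S>120)&(V>90)).astype(np.uint8); m[:, :315]=0;m[:,362:]=0;m[:208]=0;m[262:]=0
p=np.argwhere(m)[:,::-1]; P=np.array([onz(c,u,v,.025,W)[:2] for u,v in p]).astype(np.float32)*1000
print("ring",len(P),cv2.minEnclosingCircle(P),cv2.fitEllipse(cv2.convexHull(P)))
```

```text
col280 [(182, np.int64(185), np.int64(120)), (184, np.int64(173), np.int64(119)), (186, np.int64(148), np.int64(119)), (188, np.int64(141), np.int64(114)), (190, np.int64(100), np.int64(69)), (192, np.int64(106), np.int64(43)), (194, np.int64(94), np.int64(60)), (196, np.int64(105), np.int64(51)), (198, np.int64(105), np.int64(51)), (200, np.int64(104), np.int64(49)), (202, np.int64(102), np.int64(48)), (204, np.int64(99), np.int64(52)), (206, np.int64(90), np.int64(59)), (208, np.int64(119), np.int64(45)), (210, np.int64(159), np.int64(37)), (212, np.int64(224), np.int64(27)), (214, np.int64(226), np.int64(27)), (216, np.int64(227), np.int64(26)), (218, np.int64(226), np.int64(25)), (220, np.int64(241), np.int64(6)), (222, np.int64(143), np.int64(25)), (224, np.int64(141), np.int64(27)), (226, np.int64(138), np.int64(24))]
plate 44 yaw 1.3 x at y=.06: 0.48540074 y=.27 0.48063317
railin 34 yaw 2.0 x at y=.06: 0.52125543 y=.27 0.51390535
railout 34 yaw 0.37 x at y=.06: 0.5055308 y=.27 0.50419146
(array([522.65427928, 235.56869369]), np.int32(888)) (array([0.55399911, 0.26976546, 0.09581911]), np.float64(0.0015132034950045307)) [0.55679114 0.27196014 0.092     ]
ring 438 ((557.1454467773438, 63.019535064697266), 35.549034118652344) ((557.6068115234375, 63.913978576660156), (67.54888916015625, 70.11713409423828), 81.82572937011719)
```

Call:
{"api": "move_arm", "payload": {"targets": "0.4 0.96 0 -0.2;0.4 0.96 0 -0.2;0.4 0.96 0 -0.2;0.4 0.96 0 -0.2;0.4 0.96 0 -0.2;0.4 0.96 0 -0.2;0.4 0.96 0 -0.2;0.4 0.96 0 -0.2;0.36 0.96 0 -0.2;0 0 0 0"}}

```text
time_s: 3.65
tcp_pos: [0.5564, 0.2729, 0.2218]
ee_rot: [[-0.953, 0.304, 0.001], [0.304, 0.953, 0.001], [-0.001, 0.001, -1.0]]
wrist_force: [-0.6, -0.7, -1.3]
gripper_width: 0.572
gripper_force: 0.0
```

Call:
{"api": "move_arm", "payload": {"targets": "0 0 -0.8 0;0 0 -0.8 0;0 0 -0.8 0;0 0 0 0;0 0 0 0"}}

```text
time_s: 4.07
tcp_pos: [0.5546, 0.269, 0.1621]
ee_rot: [[-0.952, 0.305, -0.002], [0.305, 0.952, -0.002], [0.001, -0.002, -1.0]]
wrist_force: [0.1, 0.3, 0.2]
gripper_width: 0.572
gripper_force: 0.0
```

Run:
```python
from h import *
s=sense(); c=capture("wrist"); cv2.imwrite("pics/w1.png",c["image"])
T=np.eye(4);T[:3,:3]=s["ee_rot"];T[:3,3]=s["tcp_pos"];print(T.round(4)); np.save("w1T.npy",T@np.array(c["hand_eye"]))
```

```text
[[-0.9522  0.3054 -0.0017  0.5546]
 [ 0.3054  0.9522 -0.0019  0.269 ]
 [ 0.001  -0.0024 -1.      0.1621]
 [ 0.      0.      0.      1.    ]]
```

View pics/w1.png

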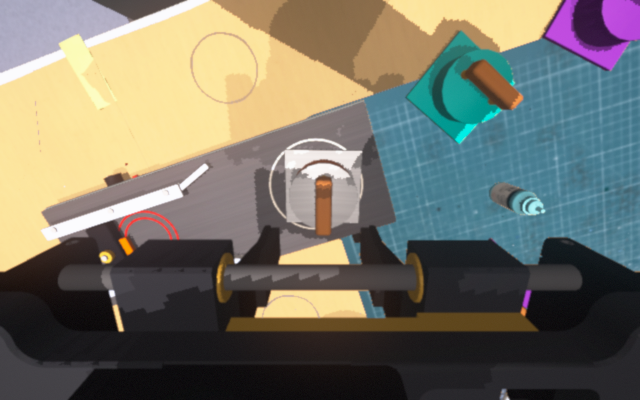

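The bar stands upright in the image at (323,207), with the foot square to it, so the yaw matches. The bar sits about 2.5 mm towards +y of the tool's middle. I descend with that correction and grip.

Call:
{"api": "move_arm", "payload": {"targets": "0.02 0.05 -0.8 0;0.02 0.05 -0.8 0;0 0 -0.8 0;0 0 -0.6 0;0 0 -0.4 0;0 0 0 0;0 0 0 0"}}

```text
time_s: 4.7
tcp_pos: [0.5567, 0.2732, 0.0787]
ee_rot: [[-0.953, 0.304, 0.002], [0.304, 0.953, 0.001], [-0.001, 0.001, -1.0]]
wrist_force: [0.3, -0.3, 0.2]
gripper_width: 0.575
gripper_force: 0.0
```

Call:
{"api": "move_arm", "payload": {"targets": "0 0 0 0;0 0 0 0;0 0 0 0;0 0 0 0;0 0 0 0;0 0 0 0", "gripper": 10}}

```text
time_s: 5.2
tcp_pos: [0.556, 0.2731, 0.0778]
ee_rot: [[-0.953, 0.305, 0.0], [0.305, 0.953, 0.0], [-0.0, 0.0, -1.0]]
wrist_force: [0.0, 0.4, -0.1]
gripper_width: 0.207
gripper_force: 0.0
```

Call:
{"api": "move_arm", "payload": {"targets": "0 0 0 0;0 0 0 0;0 0 0 0;0 0 0 0"}}

```text
time_s: 5.53
tcp_pos: [0.5557, 0.2726, 0.0777]
ee_rot: [[-0.952, 0.305, -0.001], [0.305, 0.952, -0.001], [0.0, -0.001, -1.0]]
wrist_force: [-0.8, -2.6, 2.8]
gripper_width: 0.161
gripper_force: 30.0
```

Call:
{"api": "move_arm", "payload": {"targets": "0 -0.2 0 0.4;0 -0.3 0 0.4;0 -0.3 0 0.4;0 -0.3 0 0.4;0 -0.3 0 0.4;0 -0.3 0 0.4;0 -0.3 0 0.5;0 -0.2 0 0.5;0 0 0 0.3;0 0 0 0"}}

```text
time_s: 6.37
tcp_pos: [0.5562, 0.2179, 0.0777]
ee_rot: [[-1.0, -0.014, 0.001], [-0.014, 1.0, 0.0], [-0.001, 0.0, -1.0]]
wrist_force: [0.4, -2.0, 1.4]
gripper_width: 0.156
gripper_force: 30.1
```

Run:
```python
from h import *
c=capture("scene"); t=capture("top"); s=sense(); print(s["tcp_pos"],s["wrist_force"],s["time_s"])
T=np.eye(4);T[:3,:3]=s["ee_rot"];T[:3,3]=s["tcp_pos"]; w=capture("wrist"); np.save("w2T.npy",T@np.array(w["hand_eye"]))
a=cv2.resize(t["image"][190:250,240:370],None,fx=4,fy=4,interpolation=cv2.INTER_CUBIC)
cv2.imwrite("pics/m2.png",np.vstack([a,w["image"][:270,60:580]]))
```

```text
[0.55614087 0.21790217 0.07767499] [ 0.71234424 -1.25454755  0.80012678] 6.4667
```

View pics/m2.png

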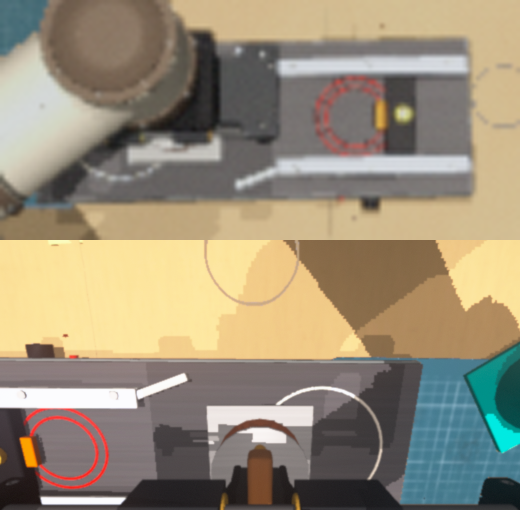

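The wrist view shows the foot's near edge at crop row 406 (columns 207-312), the near rail's inner edge at row 408, and the plate edge at row 360. I measure the foot against the plate and rail in that same picture.

Run:
```python
from h import *
c=capture("wrist"); W=np.load("w2T.npy"); hsv=cv2.cvtColor(c["image"],cv2.COLOR_BGR2HSV); V=hsv[...,2].astype(int);S=hsv[...,1].astype(int)
def ln(n,cols,fn,z,yq):
    E=[onz(c,u,fn(u),z,W)[:2] for u in cols]; E=np.array(E).astype(np.float32)
    vx,vy,x0,y0=cv2.fitLine(E,cv2.DIST_HUBER,0,.001,.001).ravel(); k=vx/vy
    print(n,"yaw",round(float(np.degrees(np.arctan(-k))),2),"x@",[(y,round(float(x0+k*(y-y0)),4)) for y in yq])
def first(u,a,b,cond): return a+np.where(cond(V[a:b,u],S[a:b,u]))[0][0]-.5
def last(u,a,b,cond): return a+np.where(cond(V[a:b,u],S[a:b,u]))[0][-1]+.5
br=lambda v,s:(v>165)&(s<60)
ln("foot",range(272,330,3),lambda u:first(u,155,180,br),.031,[.218])
ln("plate",range(120,330,5),lambda u:first(u,100,150,lambda v,s:(v<150)&(s<70)),.025,[.06,.218])
ln("railin",range(70,190,5),lambda u:last(u,140,175,br),.0385,[.06,.218])
ln("railout",range(70,190,5),lambda u:first(u,140,175,br),.0385,[.06,.218])
print([(r,V[r,130],S[r,130]) for r in range(114,176,2)])
print([onz(c,u,170,.031,W)[1] for u in (60+207,60+312)])
```

```text
foot yaw 0.83 x@ [(0.218, 0.5181)]
plate yaw 0.37 x@ [(0.06, 0.488), (0.218, 0.487)]
railin yaw 0.17 x@ [(0.06, 0.5205), (0.218, 0.5201)]
railout yaw 0.63 x@ [(0.06, 0.506), (0.218, 0.5042)]
[(114, np.int64(242), np.int64(119)), (116, np.int64(248), np.int64(196)), (118, np.int64(191), np.int64(116)), (120, np.int64(158), np.int64(18)), (122, np.int64(134), np.int64(30)), (124, np.int64(139), np.int64(31)), (126, np.int64(142), np.int64(29)), (128, np.int64(141), np.int64(27)), (130, np.int64(141), np.int64(27)), (132, np.int64(141), np.int64(31)), (134, np.int64(139), np.int64(28)), (136, np.int64(137), np.int64(26)), (138, np.int64(139), np.int64(24)), (140, np.int64(128), np.int64(24)), (142, np.int64(124), np.int64(27)), (144, np.int64(123), np.int64(25)), (146, np.int64(130), np.int64(25)), (148, np.int64(193), np.int64(9)), (150, np.int64(254), np.int64(2)), (152, np.int64(254), np.int64(2)), (154, np.int64(254), np.int64(2)), (156, np.int64(254), np.int64(2)), (158, np.int64(254), np.int64(2)), (160, np.int64(254), np.int64(2)), (162, np.int64(254), np.int64(2)), (164, np.int64(254), np.int64(2)), (166, np.int64(253), np.int64(2)), (168, np.int64(237), np.int64(90)), (170, np.int64(247), np.int64(185)), (172, np.int64(145), np.int64(47)), (174, np.int64(133), np.int64(21))]
[np.float64(0.17844218401604678), np.float64(0.25670779385331355)]
```

Call:
{"api": "move_arm", "payload": {"targets": "-0.02 -0.2 0 -0.06;-0.02 -0.3 0 0;0 -0.3 0 0;0 -0.3 0 0;0 -0.3 0 0;0 -0.2 0 0;0 -0.2 0 0;0 -0.2 0 0;0 -0.2 0 0"}}

```text
time_s: 7.32
tcp_pos: [0.5551, 0.1626, 0.0777]
ee_rot: [[-1.0, -0.008, 0.0], [-0.008, 1.0, 0.0], [-0.0, 0.0, -1.0]]
wrist_force: [-0.1, 2.6, 2.3]
gripper_width: 0.159
gripper_force: 30.2
```

Call:
{"api": "move_arm", "payload": {"targets": "0 -0.15 0 0;0 -0.15 0 0;0 -0.15 0 0;0 -0.15 0 0"}}

```text
time_s: 7.65
tcp_pos: [0.5551, 0.1478, 0.0777]
ee_rot: [[-1.0, -0.008, 0.0], [-0.008, 1.0, 0.0], [-0.0, 0.0, -1.0]]
wrist_force: [-0.1, 1.9, 2.7]
gripper_width: 0.156
gripper_force: 30.2
```

Call:
{"api": "move_arm", "payload": {"targets": "0 -0.2 0 0;0 -0.2 0 0;0 -0.2 0 0;0 -0.2 0 0;0 -0.2 0 0;0 -0.2 0 0"}}

```text
time_s: 8.15
tcp_pos: [0.555, 0.1175, 0.0777]
ee_rot: [[-1.0, -0.008, 0.0], [-0.008, 1.0, 0.0], [-0.0, 0.0, -1.0]]
wrist_force: [-0.2, 2.6, 3.3]
gripper_width: 0.164
gripper_force: 30.2
```

Call:
{"api": "move_arm", "payload": {"targets": "0 -0.2 0 0;0 -0.2 0 0;0 -0.15 0 0;0 -0.1 0 0;0 -0.05 0 0"}}

```text
time_s: 8.57
tcp_pos: [0.555, 0.1002, 0.0777]
ee_rot: [[-1.0, -0.008, 0.0], [-0.008, 1.0, 0.0], [-0.0, 0.0, -1.0]]
wrist_force: [-0.1, 2.7, 3.8]
gripper_width: 0.16
gripper_force: 30.2
```

Call:
{"api": "move_arm", "payload": {"targets": "0 -0.1 0 0;0 -0.1 0 0;0 -0.1 0 0;0 -0.06 0 0;0 -0.04 0 0;0 -0.04 0 0"}}

```text
time_s: 9.07
tcp_pos: [0.555, 0.0895, 0.0777]
ee_rot: [[-1.0, -0.008, 0.0], [-0.008, 1.0, 0.0], [-0.0, 0.0, -1.0]]
wrist_force: [-0.5, 3.4, 4.9]
gripper_width: 0.162
gripper_force: 30.2
```

Call:
{"api": "move_arm", "payload": {"targets": "0 -0.04 0 0;0 -0.04 0 0;0 -0.04 0 0;0 -0.04 0 0"}}

```text
time_s: 9.4
tcp_pos: [0.555, 0.0856, 0.0777]
ee_rot: [[-1.0, -0.008, 0.0], [-0.008, 1.0, 0.0], [-0.0, 0.0, -1.0]]
wrist_force: [0.4, 3.1, 4.9]
gripper_width: 0.157
gripper_force: 30.2
```

Call:
{"api": "move_arm", "payload": {"targets": "0 -0.04 0 0;0 -0.04 0 0;0 -0.04 0 0"}}

```text
time_s: 9.65
tcp_pos: [0.555, 0.0825, 0.0777]
ee_rot: [[-1.0, -0.008, 0.0], [-0.008, 1.0, 0.0], [-0.0, 0.0, -1.0]]
wrist_force: [-0.1, 3.3, 5.6]
gripper_width: 0.159
gripper_force: 30.2
```

Call:
{"api": "move_arm", "payload": {"targets": "0 -0.04 0.01 0;0 -0.04 0 0;0 -0.04 0 0"}}

```text
time_s: 9.9
tcp_pos: [0.5548, 0.0794, 0.0777]
ee_rot: [[-1.0, -0.008, -0.0], [-0.008, 1.0, -0.0], [0.0, -0.0, -1.0]]
wrist_force: [0.4, 3.3, 3.9]
gripper_width: 0.156
gripper_force: 30.1
```

Call:
{"api": "move_arm", "payload": {"targets": "0 -0.04 0 0;0 -0.04 0 0"}}

```text
time_s: 10.07
tcp_pos: [0.5548, 0.0774, 0.0777]
ee_rot: [[-1.0, -0.008, -0.0], [-0.008, 1.0, -0.0], [0.0, -0.0, -1.0]]
wrist_force: [0.3, 4.4, 3.5]
gripper_width: 0.154
gripper_force: 30.1
```

Call:
{"api": "move_arm", "payload": {"targets": "0 -0.04 0 0;0 -0.04 0 0"}}

```text
time_s: 10.23
tcp_pos: [0.5548, 0.0757, 0.0778]
ee_rot: [[-1.0, -0.008, -0.0], [-0.008, 1.0, 0.001], [0.0, 0.001, -1.0]]
wrist_force: [-1.0, 7.0, 4.8]
gripper_width: 0.161
gripper_force: 30.1
```

Call:
{"api": "move_arm", "payload": {"targets": "0 -0.02 0 0;0 0 0 0"}}

```text
time_s: 10.4
tcp_pos: [0.5548, 0.0757, 0.0778]
ee_rot: [[-1.0, -0.008, 0.0], [-0.008, 1.0, 0.001], [-0.0, 0.001, -1.0]]
wrist_force: [-0.5, 6.2, 4.3]
gripper_width: 0.163
gripper_force: 30.1
```

Call:
{"api": "move_arm", "payload": {"targets": "0 -0.02 0 0;0 0 0 0"}}

```text
time_s: 10.57
tcp_pos: [0.5548, 0.0756, 0.0779]
ee_rot: [[-1.0, -0.008, 0.0], [-0.008, 1.0, 0.002], [-0.0, 0.002, -1.0]]
wrist_force: [-1.4, 8.1, 4.9]
gripper_width: 0.156
gripper_force: 30.1
```

The TCP stalled at y = 0.0757 while the command went on 1 mm and the force rose. That is the stop, close to the 0.075 predicted. I release.

Call:
{"api": "move_arm", "payload": {"targets": "0 0 0 0;0 0 0 0;0 0 0 0;0 0 0 0;0 0 0 0;0 0 0 0", "gripper": 45}}

```text
time_s: 11.07
tcp_pos: [0.5545, 0.074, 0.0774]
ee_rot: [[-1.0, -0.008, -0.001], [-0.008, 1.0, -0.001], [0.001, -0.001, -1.0]]
wrist_force: [0.0, 0.3, -1.1]
gripper_width: 0.487
gripper_force: 0.0
```

Call:
{"api": "move_arm", "payload": {"targets": "0 0 0.4 0;0 0 0.8 0;0 0 1 0;0 0 1 0;0 0 1 0;0 0 1 0;0 0 0 0"}}

```text
time_s: 11.65
tcp_pos: [0.5579, 0.075, 0.2146]
ee_rot: [[-1.0, -0.009, 0.011], [-0.009, 1.0, 0.003], [-0.012, 0.002, -1.0]]
wrist_force: [0.1, -0.2, 0.7]
gripper_width: 0.518
gripper_force: 0.0
```

Call:
{"api": "move_arm", "payload": {"targets": "-0.3 -1 0 0;-0.3 -1 0 0;-0.3 -1 0 0;-0.3 -1 0 0;-0.3 -1 0 0;-0.3 -1 0 0;-0.3 -1 0 0;-0.3 -1 0 0;0 0 0 0;0 0 0 0"}}

```text
time_s: 12.48
tcp_pos: [0.4944, -0.1265, 0.2082]
ee_rot: [[-1.0, -0.006, 0.0], [-0.006, 1.0, 0.0], [-0.0, 0.0, -1.0]]
wrist_force: [0.3, 0.4, -0.3]
gripper_width: 0.52
gripper_force: 0.0
```

Run:
```python
from h import *
t=capture("top"); s=capture("scene"); st=sense(); print(st["time_s"],st["tcp_pos"],st["wrist_force"])
a=cv2.resize(t["image"][190:250,240:370],None,fx=5,fy=5,interpolation=cv2.INTER_CUBIC)
b=cv2.resize(s["image"][180:240,290:420],None,fx=5,fy=5,interpolation=cv2.INTER_CUBIC)
cv2.imwrite("pics/end.png",np.vstack([a,b]))
```

```text
12.5833 [ 0.49504254 -0.12526668  0.20809359] [-0.37474162 -0.05600263  0.99270809]
```

View pics/end.png

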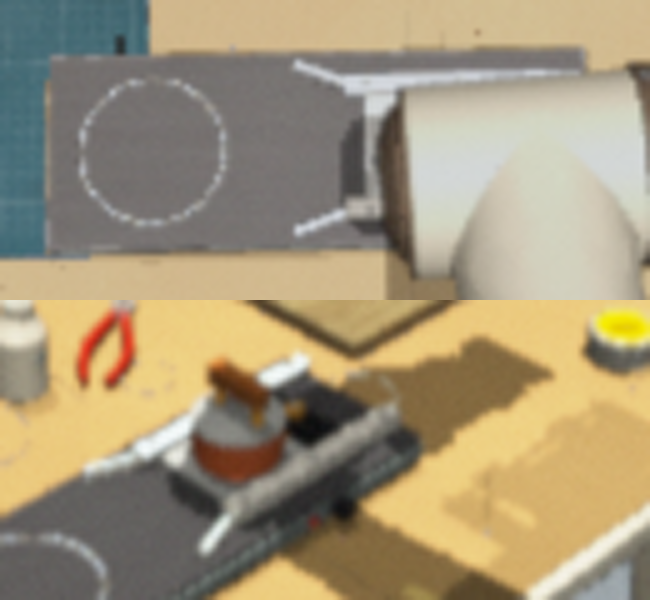

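The scene view shows the pot standing flat in the slot at the stop, at crop (235,440), but the arm hides the top view. I move it clear to check that the plunger is in.

Call:
{"api": "move_arm", "payload": {"targets": "-0.4 -1 0 0;-0.4 -1 0 0;-0.4 -1 0 0;-0.4 -1 0 0;-0.4 -1 0 0;-0.4 -1 0 0;-0.4 -1 0 0;-0.4 -1 0 0;-0.4 -1 0 0;-0.4 -1 0 0"}}

```text
time_s: 13.42
tcp_pos: [0.3953, -0.3758, 0.208]
ee_rot: [[-1.0, -0.01, 0.0], [-0.01, 1.0, -0.0], [-0.0, -0.0, -1.0]]
wrist_force: [0.0, -0.5, -0.8]
gripper_width: 0.517
gripper_force: 0.0
```

Run:
```python
from h import *
t=capture("top"); st=sense(); print(st["time_s"],st["tcp_pos"])
b=cv2.imread("pics/top0.png")
f=lambda i:cv2.resize(i[195:245,290:365],None,fx=6,fy=6,interpolation=cv2.INTER_CUBIC)
cv2.imwrite("pics/end2.png",np.vstack([f(b),f(t["image"])])[:600])
```

```text
13.4667 [ 0.39406489 -0.37898185  0.20774902]
```

View pics/end2.png

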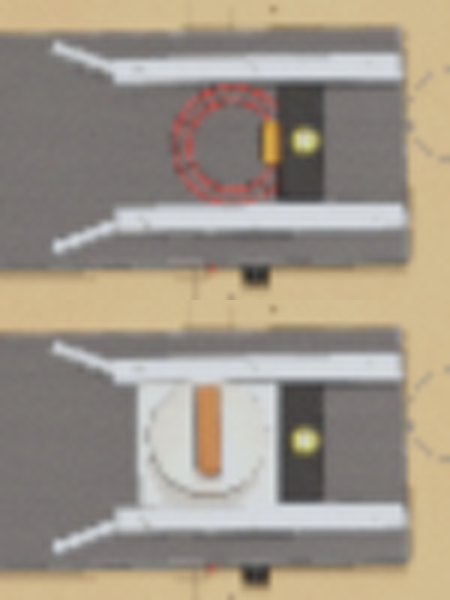

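The top view shows the foot's edge at column 278, flush with the stop face. No orange shows, so the plunger is fully in. The pot is square in the slot and the arm is clear.

```bash
python3 -c "
from station import *
print(finish_job())"
```

```text
the job is handed in; nothing more can be done
None
```

The pot now stands square in the keeper slot against the black stop with the plunger in, let go and the arm clear; the arm went nowhere near the tin, tape or bottle, and I handed the job in at about 13.5 s, though no verdict was reported back.

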